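# Lever open the tea box with a palette knife

### The job

The tea box's cover is stiff and its seam is too thin for fingers, so lever it up with the red-handled palette knife. Draw the knife out of its holder by the blade, lay it flat on a free spot of the worktop, take it again by its handle, gently feel for the steel sill (the box's height varies), push the blade over it into the seam and lever the cover up with it until it stands open by at least 60 degrees; keep the gripper itself off the box and its cover. Then lay the knife flat on a free spot of the worktop, clear of everything, and never touch the mug, the spice jar or the tin.

Things in the scene. Friction and masses are not known exactly. Their poses are not given: they have to be found in the camera images.
- tea_box: Fixed light wooden box, 110 (x) x 150 (y) mm, on an adjustable black plinth: all of it stands higher by an unreported amount h of 0 to 25 mm, so feel for its height. Origin on the worktop under its middle; z up. Front face at x = -55 mm. Steel sill on the front: flat plate, top at z = 60 mm + h, 10 thick, 100 wide (y), out to x = -86 mm. Do not press it over 30 N.
- lid (a joint): Angle of the dark cover (light panel on top), rad: 0 shut, grows as its front rises, stop 1.75. 110 x 150 x 10 mm, flush all round, hinge line at the rear (box x = 55, z = 66 mm + h). Seam under its front edge: 90 wide, 6 high, z = 60 to 66 mm + h, floor level with the sill, wall 7 thick, hollow behind. Stiff hinge, about 0.18 N m, stays where left: 2 to 4 N to lift.
- knife: Loose palette knife, 190 mm, about 70 g. Origin under the handle's middle, x to the tip, z up when flat. Red handle 100 x 18 x 16 mm (x -50 to 50, z 0 to 16 mm). Rigid steel blade x = 50 to 140 mm, 20 mm wide (14 over the last 14 mm), 4 mm thick, mid-height z = 8 mm. Balances at about x = 25 mm. At first it lies level in the holder with 50 mm of blade sticking out; lifts straight up.
- knife_tip (a point): Middle of the blade's tip (knife x = 140, y = 0, z = 8 mm).
- holder: Fixed black block 150 (x) x 52 (y) x 50 mm with a channel 22 mm wide along x, open at the top and at its +x end, channel floor at z = 12 mm. Origin under its middle. The knife's handle lies in the channel out of reach, its blade sticks out at the +x end.
- mug: Loose green and white mug, 64 x 89 x 48 mm, origin under its middle; not to be touched.
- jar: Loose spice jar with green cap, 46 mm across, 106 mm high, origin under its middle; not to be touched.
- tin: Loose green tin, 57 mm across, 72 mm high, origin under its middle; not to be touched.
Mind the look-alikes: they are no part of the job. Several things have the shape of the holder; the one meant has the colours described above.

How it is judged:
By the outcome, as a careful person would: the job done as asked, in the order asked, and still so for the second after the job is handed in, with the robot touching nothing.
It also fails if it takes over 72 s, if anything falls off the work surface, if the arm or the gripper's body presses on something with over 40 N, if the wrist force passes 120 N, or if a joint passes its speed limit or range.

### The arm

A 6-joint arm with a two-finger parallel gripper is mounted at the origin on a cart in front of the work surface, level with it; the furniture and walls round the work are solid. World frame = base frame: x ahead of the robot, y to its left, z up, the work surface at z = 0. Lengths are in m, angles in rad, forces in N, time in s.
With the tool pointing down it reaches from about 0.25 to 0.8 m from the base axis. Payload 3.9 kg.
Tool frame: the origin (TCP) lies on the front face of the gripper's body, between the roots of the fingers; the fingertips stand 73 mm ahead of it and the grasp point (between the pads) lies 54 mm ahead of it; z points along the fingers, y is the line along which they close (so a half turn about z gives the same grasp; the last joint's range is limited). The gripper opens to 85 mm and grips with 20 to 120 N. Pads are 22 mm wide; open, the fingers measure 114 mm over their backs; the gripper's body (76 mm by 85 mm) begins 54 mm behind the grasp point. The pads swing forward as they close: fully open they stand 13 mm farther back than shut.
Start: joints at [1.196, 0.26, -0.138, 1.173, 0, 1.571], TCP at [0.192, 0.489, 0.304] pointing down, gripper open.
Joint ranges: [-2.78, 2.78], [-0.83, 1.72], [-1.28, 1.37], [-1.9, 2.12], [-1.57, 1.48], [-3.14, 3.14]. Speed limits (rad/s): [2.57, 2.57, 3.14, 3.14, 3.14, 3.14].

### API

Orientations are given as a unit quaternion [x, y, z, w].
In Python, from plant import robot gives the robot as it stands.
- The arm moves only by the tool play_rows, never from a script. Its argument "commands" is a list of rows, each an object with "rotation": the turn, a rotation vector about the tool's x, y, z in rad, a list of three; "dp": the shift along the tool's x, y, z in m, a list of three; "grip": the opening, from 0 (shut) to 1 (fully open). A call has 1 to 20 rows; each row shifts and turns the commanded pose from where the row before left it, along the tool's axes as they then stand; what a row does not reach is not made up. A row lasts 1/10 s, in which the tool goes at most 50 mm and 8.59 degrees, less where a joint would pass 70% of its speed; a pose out of reach is approached as far as the arm can. A call is refused whole if a number of a shift passes 0.05 or a number of a turn 0.15, either way. A call with a gripper value outside its range is refused whole. The fingers move at their own pace and stop on an object; the grip force is fixed at half the most. Time passes only in rows, so rows that do not move let the fingers close. It gives the time, the measured TCP pose, the force, the opening and the grip force at its end, in the units of the state.
- robot.state(): the state, without advancing time (a new reading comes with each control period).
- robot.get_image(name): name is "scene" or "top" or "wrist"; returns a dict with "image" (384x512x3 uint8, red, green, blue), "fx", "fy", "cx", "cy" (pixels), "k1" (the pictures are not rectified: a ray, as slopes to the right and down, at radius r is drawn at 1 + k1 r^2 times it, then the intrinsics apply), "R" (3x3) and "t" (3): a world point X has camera coordinates R X + t; the wrist camera has in their place "T_tool_cam" (4x4, takes a point from camera to tool coordinates, whose origin is the TCP and whose axes are the flange's). Camera axes: x right, y down, z forward; pixel columns grow to the right and rows downward; lengths in m; the calibration is good to about 2 mm. A picture is of the moment at which its call begins: read the wrist's pose just before it. There is no depth.
- robot.sign_off(): hands the job in; it is judged then, once.
Trained networks look in a picture, given as the dict that the camera call returned (one of the last four; its "shot" number tells which), for a name from the list of things; names that differ only in an ending like _2 or _b are one class to them, and where a whole thing is asked for, a point or a joint stands for the part that bears it (a point fixed in the world has none). Each returns a list of dicts, best first, with "p" (0 to 1); they miss things now and then, are a little off and sometimes report something else, mostly with a low value. They report only what shows in the picture. A call takes as long as a camera call. They do not tell look-alikes from the thing itself.
- robot.find_in(picture, label): "location" ([column, row] in pixels, amid what is visible of it).
- robot.outline_of(picture, label): "mask" (384x512 bool, what is visible of it) and "location" ([column, row] in pixels, amid what is visible of it).
The state is a dict: "time": time; "joint_positions": joint angles; "joint_velocities": joint speeds; "tau": joint torques, N m; "ee_pos": TCP position; "ee_rot": TCP orientation; "force": force on the tool from outside, world axes, zero at the start; "wrist_torque": the same for the moment, N m; "width": finger opening in m; "gripper_force": force on a finger pad.
Only numpy, scipy, OpenCV 4.12 (cv2) and the standard library are available. Lean on these libraries where they do the work, as an engineer would, in place of code of your own. Each camera call takes 0.05 s, during which the arm holds its last target. There are 200 camera calls.

## Working session

There is one attempt and no reset: what is moved stays moved. The work goes in short steps, Python scripts to look and compute and a tool call to move; the robot and the scene stay as the last step left them, time stands still between calls to the robot, and variables do not carry over. Pictures are saved under pics/ and viewed, at most 10 in all, crops included, and the job is handed in when it is done.

Besides the shell and the picture viewer there is one more tool, called as name([rows], argument=value, ...), one row to a line, values as JSON. play_rows: Moves the arm, as the interface text tells. Its arguments: {"type":"object","properties":{"commands":{"type":"array"}},"required":["commands"]}

```bash
ls; mkdir -p pics; cat > h.py <<'E'
import numpy as np, cv2
from plant import robot
from scipy.spatial.transform import Rotation as Rn
def ray(im,uv,T=None):
    K=np.array([[im['fx'],0,im['cx']],[0,im['fy'],im['cy']],[0,0,1.]])
    # k1 model: drawn = ideal*(1+k1 r^2)
    p=cv2.undistortPoints(np.array([[uv]],float),K,np.array([im['k1'],0,0,0.]))[0,0]
    d=np.array([p[0],p[1],1.])
    if T is None:
        R=np.array(im['R']);t=np.array(im['t']); return -R.T@t, R.T@d
    return T[:3,3], T[:3,:3]@d
def wcam(st,im):
    T=np.eye(4);T[:3,:3]=Rn.from_quat(st['ee_rot']).as_matrix();T[:3,3]=st['ee_pos'];return T@np.array(im['T_tool_cam'])
def onz(im,uv,z,T=None):
    o,d=ray(im,uv,T); return o+d*(z-o[2])/d[2]
def proj(im,X,T=None):
    X=np.atleast_2d(X)
    if T is None: R=np.array(im['R']);t=np.array(im['t'])
    else: R=T[:3,:3].T;t=-R@T[:3,3]
    c=X@R.T+t; p=c[:,:2]/c[:,2:]; r2=(p**2).sum(1,keepdims=True); p=p*(1+im['k1']*r2)
    return p*[im['fx'],im['fy']]+[im['cx'],im['cy']]
def save(im,name,crop=None,s=1):
    a=im['image'][:,:,::-1]
    if crop: a=a[crop[1]:crop[3],crop[0]:crop[2]]
    cv2.imwrite('pics/'+name,cv2.resize(a,None,fx=s,fy=s,interpolation=cv2.INTER_CUBIC))
E
python3 - <<'E'
from h import *
np.set_printoptions(precision=3,suppress=True)
st=robot.state();print(st)
ims={n:robot.get_image(n) for n in('top','scene')}
save(ims['top'],'top.png',None,1.5);save(ims['scene'],'scene.png',None,1.5)
for n in ims:
  im=ims[n];print(n,{k:im[k] for k in('fx','fy','cx','cy','k1','R','t')})
  for l in('tea_box','knife','holder','mug','jar','tin','knife_tip','lid'):
    for r in robot.find_in(im,l)[:4]: print(n,l,round(r['p'],2),np.round(r['location']),onz(im,r['location'],0.03))
E
```

```text
pics
{'time': 0.0, 'joint_positions': array([ 1.196,  0.261, -0.139,  1.173,  0.   ,  1.571]), 'joint_velocities': array([-0.001,  0.001, -0.001,  0.001, -0.001, -0.002]), 'tau': array([ -0.001, -40.569,  25.392,   0.019,   0.   ,  -0.   ]), 'ee_pos': array([0.192, 0.488, 0.303]), 'ee_rot': array([ 0.186,  0.982, -0.001, -0.   ]), 'force': array([0.03 , 0.229, 0.267]), 'wrist_torque': array([-0.008, -0.035, -0.02 ]), 'gripper_force': 0.0, 'width': 0.08563704748909777}
top {'fx': 463.6776637728397, 'fy': 463.6776637728397, 'cx': 257.77602512973874, 'cy': 199.25419574606065, 'k1': -0.14710779905261206, 'R': array([[-0.155, -0.988, -0.009],
       [-0.916,  0.147, -0.374],
       [ 0.37 , -0.05 , -0.928]]), 't': array([0.005, 0.493, 1.427])}
top tea_box 0.78 [159. 197.] [0.577 0.261 0.03 ]
top knife 0.6 [322. 188.] [ 0.519 -0.304  0.03 ]
top holder 0.84 [337. 189.] [ 0.508 -0.354  0.03 ]
top holder 0.81 [402. 194.] [ 0.452 -0.576  0.03 ]
top mug 0.79 [254. 193.] [ 0.538 -0.068  0.03 ]
top jar 0.82 [213. 189.] [0.578 0.072 0.03 ]
top tin 0.78 [122. 253.] [0.395 0.403 0.03 ]
top knife_tip
[... 222 characters left out ...]
': 190.87932891538767, 'k1': 0.021698123632010662, 'R': array([[ 0.891, -0.454, -0.014],
       [-0.351, -0.669, -0.655],
       [ 0.289,  0.588, -0.755]]), 't': array([-0.503,  0.148,  1.41 ])}
scene tea_box 0.77 [229. 132.] [0.589 0.28  0.03 ]
scene knife 0.55 [282. 237.] [ 0.518 -0.324  0.03 ]
scene knife 0.26 [254. 182.] [ 0.55  -0.044  0.03 ]
scene holder 0.74 [283. 250.] [ 0.493 -0.372  0.03 ]
scene holder 0.73 [306. 309.] [ 0.451 -0.587  0.03 ]
scene mug 0.54 [253. 186.] [ 0.537 -0.062  0.03 ]
scene jar 0.83 [243. 160.] [0.567 0.09  0.03 ]
scene tin 0.59 [178. 130.] [0.39  0.396 0.03 ]
scene knife_tip 0.6 [280. 242.] [ 0.499 -0.34   0.03 ]
scene lid 0.7 [230. 126.] [0.61  0.316 0.03 ]
```

View pics/top.png

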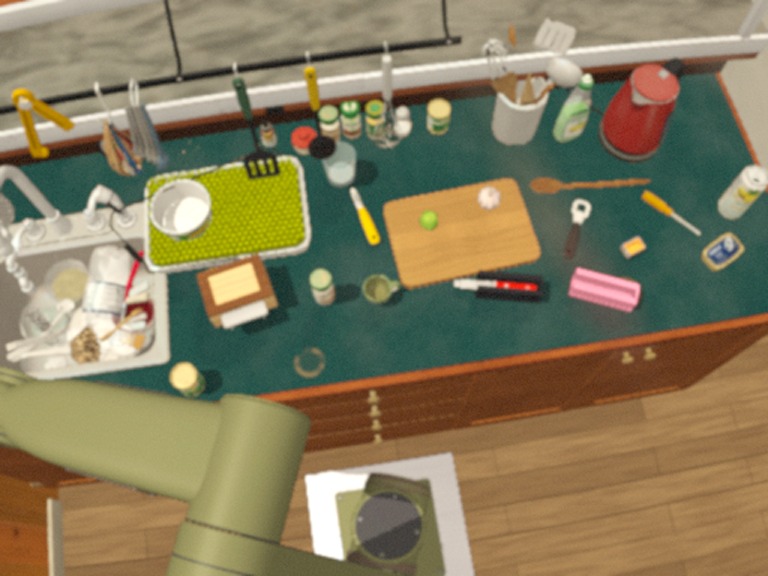

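View pics/scene.png

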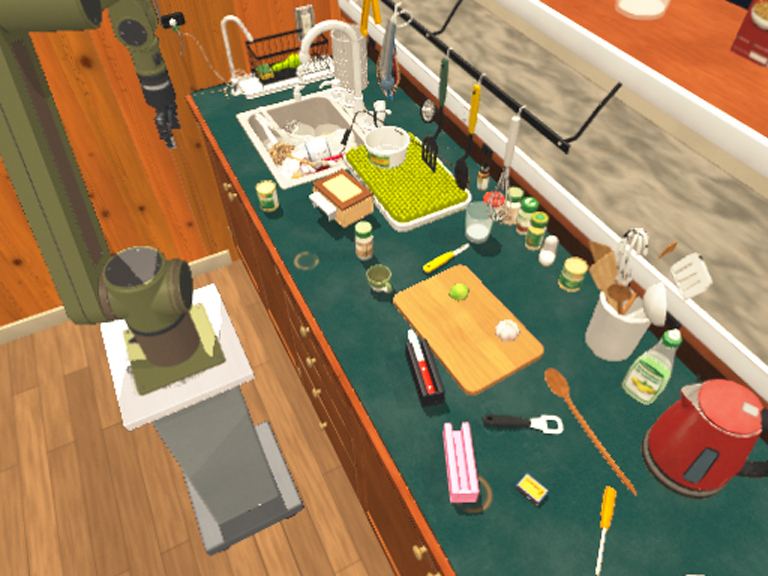

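Candidates in top.png (768-wide view): black block at (507,287) with red handle and blade to the left; pink block at (604,290) is the same shape in the wrong colour. The black one fits. The tea box is at (238,290), its sill facing the robot. I'll confirm in a crop and fit poses to the outlines.

```bash
cat >> h.py <<'E'
from scipy.optimize import minimize
def boxpts(x0,x1,y0,y1,z0,z1): return np.array([[x,y,z] for x in(x0,x1) for y in(y0,y1) for z in(z0,z1)],float)
def place(P,x,y,a,z=0): 
    c,s=np.cos(a),np.sin(a); return P@np.array([[c,s,0],[-s,c,0],[0,0,1]])+[x,y,z]
def sil(im,parts,T=None,s=4):
    m=np.zeros((384*s,512*s),np.uint8)
    for P in parts:
        p=proj(im,P,T); cv2.fillConvexPoly(m,cv2.convexHull(((p+.5)*s).astype(np.int32)),255)
    return cv2.resize(m,(512,384),interpolation=cv2.INTER_AREA)/255.
def fit(views,model,x0,step):
    # views: list (im,mask,T)
    def cost(v):
        c=0
        for im,m,T in views:
            q=sil(im,model(v),T); c+=np.abs(q-m).sum()/m.sum()
        return c
    best=None
    S=np.vstack([x0]+[np.array(x0)+np.eye(len(x0))[i]*step[i] for i in range(len(x0))])
    r=minimize(cost,x0,method='Nelder-Mead',options=dict(initial_simplex=S,xatol=1e-4,fatol=1e-4,maxiter=300))
    r=minimize(cost,r.x,method='Nelder-Mead',options=dict(initial_simplex=r.x+np.vstack([np.zeros(len(x0)),np.diag(np.array(step)/2)]),xatol=1e-4,fatol=1e-4,maxiter=300))
    return r.x,r.fun
hold=lambda v:[place(boxpts(-.075,.075,-.026,.026,0,.05),*v[:3])]
def tea(v):
    x,y,a,h=v
    return [place(boxpts(-.055,.055,-.075,.075,0,.076+h),x,y,a),place(boxpts(-.086,-.055,-.05,.05,.05+h,.06+h),x,y,a)]
def hullmask(m):
    m=m.astype(np.uint8);n,l,s,_=cv2.connectedComponentsWithStats(m); k=1+np.argmax(s[1:,4]);m=(l==k).astype(np.uint8)
    p=np.argwhere(m)[:,::-1].astype(np.int32); cv2.fillConvexPoly(m,cv2.convexHull(p),1); return m.astype(float)
E
python3 - <<'E'
from h import *
np.set_printoptions(precision=4,suppress=True)
V={'holder':[], 'tea_box':[]}
for n in('top','scene'):
  im=robot.get_image(n)
  if n=='top': save(im,'crop.png',(290,150,450,230),5)
  for l in V:
    rs=robot.outline_of(im,l); tgt=proj(im,[[.5,-.36,.03]] if l=='holder' else [[.577,.27,.04]])[0]
    r=min(rs,key=lambda r:np.hypot(*(np.array(r['location'])-tgt)))
    m=r['mask'].copy()
    if l=='tea_box':
      for q in robot.outline_of(im,'lid'):
        if np.hypot(*(np.array(q['location'])-tgt))<25: m|=q['mask']
    print(n,l,r['p'],m.sum()); V[l].append((im,hullmask(m) if l=='holder' else m.astype(float),None))
for w in([0,1],[0],[1]):
  print(fit([V['holder'][i] for i in w],hold,[.5,-.36,1.6],[.02,.02,.1]))
  print(fit([V['tea_box'][i] for i in w],tea,[.577,.27,.1,.01],[.02,.02,.1,.01]))
E
```

```text
top holder 0.75 690
top tea_box 0.81 1849
scene holder 0.62 552
scene tea_box 0.92 1030
(array([ 0.4997, -0.3585,  1.3159]), np.float64(0.18660084717158115))
(array([0.5855, 0.2649, 0.2024, 0.0067]), np.float64(0.2028364270353844))
(array([ 0.5018, -0.359 ,  1.3299]), np.float64(0.07009273023288738))
(array([0.5824, 0.2598, 0.1847, 0.0173]), np.float64(0.048191391213056343))
(array([ 0.4979, -0.3578,  1.3141]), np.float64(0.06893951214438031))
(array([ 0.5869,  0.2805,  0.2026, -0.0061]), np.float64(0.045360746240243666))
```

View pics/crop.png

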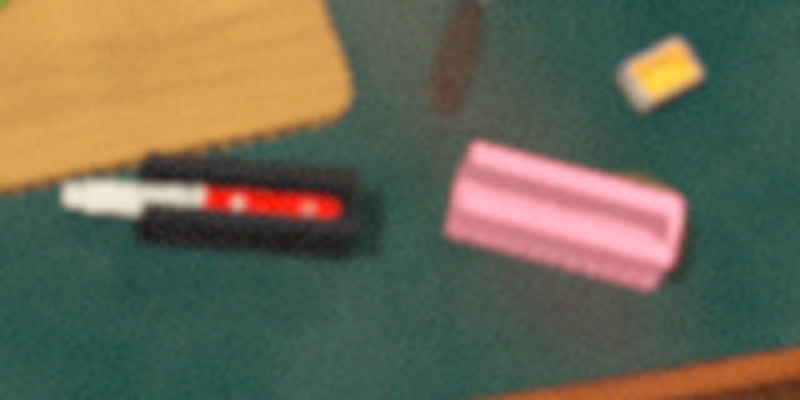

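Confirmed: the black block at crop (245,200) holds the red-handled knife, with its blade tip at (65,195). The board's edge runs close to the blade, so I'll check that with the wrist camera. Next comes a planning helper and a first move over the blade.

```bash
cat >> h.py <<'E'
import json
def down(a,tilt=0):
    # tool pointing down, tool y at world angle a
    z=np.array([0,0,-1.]);y=np.array([np.cos(a),np.sin(a),0]);return np.column_stack([np.cross(y,z),y,z])
def plan(p1,R1,grip,n=None,st=None,dmax=.045,amax=.14,start=None):
    if start is None:
        st=st or robot.state();p0=np.array(st['ee_pos']);R0=Rn.from_quat(st['ee_rot']).as_matrix()
    else: p0,R0=start
    rv=Rn.from_matrix(R0.T@R1).as_rotvec();D=np.array(p1)-p0
    n=n or max(1,int(np.ceil(max(np.linalg.norm(D)/dmax,np.linalg.norm(rv)/amax))))
    R=R0.copy();p=p0.copy();out=[];step=np.round(rv/n,4)
    for i in range(n):
        goal=p0+D*(i+1)/n; dp=np.round(R.T@(goal-p),4); p=p+R@dp; R=R@Rn.from_rotvec(step).as_matrix()
        out.append(dict(rotation=[float(v)+0. for v in step],dp=[float(v)+0. for v in dp],grip=grip))
    print(n,'rows');print('\n'.join(json.dumps(o) for o in out)); return p,R
E
python3 - <<'E'
from h import *
print(np.round(robot.get_image('wrist')['T_tool_cam'],3))
a=1.32
plan([.5+.25*.095,-.3585+.97*.095,.25],down(a-np.pi/2),1)
E
```

```text
[[ 0.002 -0.966 -0.26   0.066]
 [ 1.     0.002  0.001  0.001]
 [-0.    -0.26   0.966 -0.069]
 [ 0.     0.     0.     1.   ]]
19 rows
{"rotation": [0.0, 0.0, 0.0761], "dp": [-0.0308, -0.0306, 0.0028], "grip": 1}
{"rotation": [0.0, 0.0, 0.0761], "dp": [-0.033, -0.0281, 0.0029], "grip": 1}
{"rotation": [0.0, 0.0, 0.0761], "dp": [-0.0351, -0.0256, 0.0028], "grip": 1}
{"rotation": [0.0, 0.0, 0.0761], "dp": [-0.0369, -0.0228, 0.0028], "grip": 1}
{"rotation": [0.0, 0.0, 0.0761], "dp": [-0.0385, -0.02, 0.0029], "grip": 1}
{"rotation": [0.0, 0.0, 0.0761], "dp": [-0.04, -0.0169, 0.0028], "grip": 1}
{"rotation": [0.0, 0.0, 0.0761], "dp": [-0.0411, -0.0139, 0.0029], "grip": 1}
{"rotation": [0.0, 0.0, 0.0761], "dp": [-0.042, -0.0107, 0.0028], "grip": 1}
{"rotation": [0.0, 0.0, 0.0761], "dp": [-0.0428, -0.0075, 0.0028], "grip": 1}
{"rotation": [0.0, 0.0, 0.0761], "dp": [-0.0432, -0.0042, 0.0029], "grip": 1}
{"rotation": [0.0, 0.0, 0.0761], "dp": [-0.0434, -0.001, 0.0028], "grip": 1}
{"rotation": [0.0, 0.0, 0.0761], "dp": [-0.0433, 0.0024, 0.0028], "grip": 1}
{"rotation": [0.0, 0.0, 0.0761], "dp": [-0.043, 0.0057, 0.0029], "grip": 1}
{"rotation": [0.0, 0.0, 0.0761], "dp": [-0.0425, 0.0089, 0.0028], "grip": 1}
{"rotation": [0.0, 0.0, 0.0761], "dp": [-0.0416, 0.0121, 0.0029], "grip": 1}
{"rotation": [0.0, 0.0, 0.0761], "dp": [-0.0407, 0.0153, 0.0028], "grip": 1}
{"rotation": [0.0, 0.0, 0.0761], "dp": [-0.0393, 0.0183, 0.0028], "grip": 1}
{"rotation": [0.0, 0.0, 0.0761], "dp": [-0.0378, 0.0213, 0.0029], "grip": 1}
{"rotation": [0.0, 0.0, 0.0761], "dp": [-0.0362, 0.024, 0.0028], "grip": 1}
```

play_rows([
  {"rotation": [0,0,0.076],"dp": [-0.031,-0.031,0.003],"grip": 0.4},
  {"rotation": [0,0,0.076],"dp": [-0.033,-0.028,0.003],"grip": 0.4},
  {"rotation": [0,0,0.076],"dp": [-0.035,-0.026,0.003],"grip": 0.4},
  {"rotation": [0,0,0.076],"dp": [-0.037,-0.023,0.003],"grip": 0.4},
  {"rotation": [0,0,0.076],"dp": [-0.0385,-0.02,0.003],"grip": 0.4},
  {"rotation": [0,0,0.076],"dp": [-0.04,-0.017,0.003],"grip": 0.4},
  {"rotation": [0,0,0.076],"dp": [-0.041,-0.014,0.003],"grip": 0.4},
  {"rotation": [0,0,0.076],"dp": [-0.042,-0.011,0.003],"grip": 0.4},
  {"rotation": [0,0,0.076],"dp": [-0.043,-0.0075,0.003],"grip": 0.4},
  {"rotation": [0,0,0.076],"dp": [-0.043,-0.004,0.003],"grip": 0.4},
  {"rotation": [0,0,0.076],"dp": [-0.0435,-0.001,0.003],"grip": 0.4},
  {"rotation": [0,0,0.076],"dp": [-0.0435,0.0025,0.003],"grip": 0.4},
  {"rotation": [0,0,0.076],"dp": [-0.043,0.006,0.003],"grip": 0.4},
  {"rotation": [0,0,0.076],"dp": [-0.0425,0.009,0.003],"grip": 0.4},
  {"rotation": [0,0,0.076],"dp": [-0.0415,0.012,0.003],"grip": 0.4},
  {"rotation": [0,0,0.076],"dp": [-0.041,0.015,0.003],"grip": 0.4},
  {"rotation": [0,0,0.076],"dp": [-0.039,0.018,0.003],"grip": 0.4},
  {"rotation": [0,0,0.076],"dp": [-0.038,0.021,0.003],"grip": 0.4},
  {"rotation": [0,0,0.076],"dp": [-0.036,0.024,0.003],"grip": 0.4},
  {"rotation": [0,0,0],"dp": [0,0,0],"grip": 0.4},
])

```text
time: 3.35
ee_pos: [0.5256, -0.2719, 0.2459]
ee_rot: [0.791, 0.612, -0.0, 0.002]
force: [0.0, 0.7, -0.5]
width: 0.0337
gripper_force: 0.0
```

```bash
python3 - <<'E'
from h import *
np.set_printoptions(precision=4,suppress=True)
st=robot.state();im=robot.get_image('wrist');T=wcam(st,im);save(im,'w1.png',None,1.5)
print(st['ee_pos'],Rn.from_quat(st['ee_rot']).as_matrix()[:,1],st['width'])
for l in('holder','knife','knife_tip'):
  for r in robot.find_in(im,l): print(l,r['p'],r['location'],onz(im,r['location'],.02,T))
kn=lambda v:[place(boxpts(.05,.126,-.01,.01,.006,.01),v[0],v[1],v[2],.012)]
m=robot.outline_of(im,'holder')
if m:
  mh=hullmask(m[0]['mask']); print(fit([(im,mh,T)],hold,[.5,-.3585,1.32],[.01,.01,.05]))
for r in robot.outline_of(im,'knife'):
  mm=r['mask'];cv2.imwrite('pics/m.png',mm*255)
  p=np.argwhere(mm)[:,::-1]; W=np.array([onz(im,q,.022,T) for q in p[::5]])
  c=W.mean(0);u,s,vt=np.linalg.svd((W-c)[:,:2]);d=vt[0]*np.sign(vt[0][1]);t=(W-c)[:,:2]@d;w=(W-c)[:,:2]@[-d[1],d[0]]
  print('knife',r['p'],len(p),c,d,np.arctan2(d[1],d[0]),t.min(),t.max(),np.percentile(w,[2,98]), 'tip',c[:2]+d*t.max())
E
```

```text
[ 0.5256 -0.2719  0.2459] [ 0.9681 -0.2507  0.0024] 0.033743838280003824
holder 0.98 [242.6, 265.5] [ 0.4925 -0.353   0.02  ]
holder 0.74 [253.6, 227.8] [ 0.5122 -0.3186  0.02  ]
knife 0.64 [249.6, 227.4] [ 0.5087 -0.3173  0.02  ]
knife_tip 0.68 [252.1, 226.6] [ 0.5111 -0.3171  0.02  ]
(array([ 0.5006, -0.3592,  1.33  ]), np.float64(0.11432560713981019))
knife 0.94 3957 [ 0.5097 -0.3209  0.022 ] [0.2446 0.9696] 1.3236927491746437 -0.10441072562260906 0.08735452620521729 [-0.0094  0.0092] tip [ 0.5311 -0.2362][ WARN:0@2.450] global loadsave.cpp:1063 imwrite_ Unsupported depth image for selected encoder is fallbacked to CV_8U.
```

View pics/w1.png

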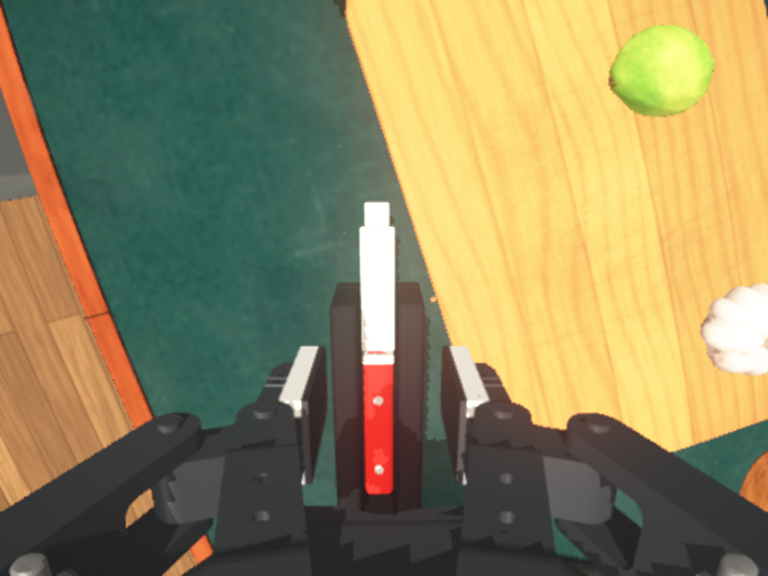

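The wrist view shows the knife centred in the black holder, with the blade tip at (377,205) and the handle at (378,430). The board edge runs from (350,20) to (435,300), about 25 mm from the blade. I need the board's height, so I'll triangulate its edge.

```bash
python3 - <<'E'
from h import *
np.set_printoptions(precision=4,suppress=True)
st=robot.state();w=robot.get_image('wrist');T=wcam(st,w);t=robot.get_image('top')
def wood(im): a=im['image'].astype(int); return (a[...,0]-a[...,2]>40)&(a[...,0]>140)
# wrist: per row first wood col right of 225
P=[]
m=wood(w)
for r in range(15,180,5):
  c=np.where(m[r,225:330])[0]
  if len(c):P.append([225+c[0]-.5,r])
P=np.array(P);k=np.polyfit(P[:,1],P[:,0],1);res=P[:,0]-np.polyval(k,P[:,1]);print('wr res',np.abs(res).max(),np.polyval(k,[20,180]))
P=P[np.abs(res)<1.5]
rays=np.array([ray(w,p,T)[1] for p in P]);n1=np.linalg.svd(rays)[2][-1];o1=T[:3,3]
m=wood(t);Q=[]
for c in range(280,345,3):
  rr=np.where(m[130:200,c])[0]
  if len(rr):Q.append([c,130+rr[-1]+.5])
Q=np.array(Q);print(Q.tolist())
k=np.polyfit(Q[:,0],Q[:,1],1)
for _ in range(3):
  e=Q[:,1]-np.polyval(k,Q[:,0]);Q=Q[np.abs(e)<2];k=np.polyfit(Q[:,0],Q[:,1],1)
rays=np.array([ray(t,q)[1] for q in Q]);o2=ray(t,Q[0])[0];n2=np.linalg.svd(rays)[2][-1]
d=np.cross(n1,n2);d/=np.linalg.norm(d);A=np.array([n1,n2,[0,1,0]])
for y in(-.2,-.25,-.3):print('edge line',np.linalg.solve(A,[n1@o1,n2@o2,y]))
for z in(0,.01,.02):print(z,[onz(w,p,z,T) for p in P[[5,-1]]],[onz(t,q,z) for q in Q[[0,-1]]])
E
```

```text
wr res 1.0962566844919763 [236.9666 286.9773]
[[280.0, 199.5], [283.0, 199.5], [286.0, 199.5], [289.0, 199.5], [292.0, 199.5], [295.0, 199.5], [298.0, 199.5], [301.0, 199.5], [304.0, 199.5], [307.0, 199.5], [310.0, 199.5], [313.0, 199.5], [316.0, 199.5], [319.0, 199.5], [322.0, 199.5], [325.0, 199.5], [328.0, 199.5], [331.0, 199.5], [334.0, 191.5], [337.0, 191.5], [340.0, 191.5], [343.0, 191.5]]
edge line [ 0.5456 -0.2    -0.0997]
edge line [ 0.5494 -0.25   -0.1289]
edge line [ 0.5533 -0.3    -0.158 ]
0 [array([ 0.5401, -0.1501,  0.    ]), array([ 0.5493, -0.2759,  0.    ])] [array([ 0.5124, -0.1539,  0.    ]), array([ 0.4923, -0.2787,  0.    ])]
0.01 [array([ 0.54  , -0.1517,  0.01  ]), array([ 0.549 , -0.2736,  0.01  ])] [array([ 0.5085, -0.1528,  0.01  ]), array([ 0.4885, -0.2768,  0.01  ])]
0.02 [array([ 0.54  , -0.1534,  0.02  ]), array([ 0.5487, -0.2712,  0.02  ])] [array([ 0.5046, -0.1518,  0.02  ]), array([ 0.4848, -0.275 ,  0.02  ])]
```

```bash
python3 - <<'E'
from h import *
np.set_printoptions(precision=4,suppress=True)
t=robot.get_image('top')
a=cv2.imread('pics/top.png')[:,:,::-1].astype(int);m=(a[...,0]-a[...,2]>40)&(a[...,0]>140)
Q=[]
for c in range(410,460,4):
  r=np.where(m[240:310,c])[0]; Q.append([(c+.5)/1.5-.5,(240+r[-1]+1)/1.5-.5])
Q=np.array(Q)
# x of board edge from wrist at z (nearly independent of z): x=.5493-(y+.2759)*.0731
for q in Q[[0,3,6,9,12]]:
  for z in(0,.01,.02):
    p=onz(t,q,z);print(q,z,p[:2],'wrist-edge x',.5493-(p[1]+.2759)*.0731)
print(a[275:300,450].tolist())
E
```

```text
[273.1667 192.1667] 0 [ 0.5437 -0.1349] wrist-edge x 0.5389918575837552
[273.1667 192.1667] 0.01 [ 0.5396 -0.134 ] wrist-edge x 0.5389248225987959
[273.1667 192.1667] 0.02 [ 0.5355 -0.1331] wrist-edge x 0.5388577876138365
[281.1667 189.5   ] 0 [ 0.5493 -0.1645] wrist-edge x 0.541159275874744
[281.1667 189.5   ] 0.01 [ 0.5451 -0.1634] wrist-edge x 0.5410778690273339
[281.1667 189.5   ] 0.02 [ 0.541  -0.1623] wrist-edge x 0.5409964621799238
[289.1667 188.1667] 0 [ 0.5499 -0.1934] wrist-edge x 0.5432700365944593
[289.1667 188.1667] 0.01 [ 0.5457 -0.1921] wrist-edge x 0.5431746335734189
[289.1667 188.1667] 0.02 [ 0.5415 -0.1908] wrist-edge x 0.5430792305523785
[297.1667 186.8333] 0 [ 0.5504 -0.2224] wrist-edge x 0.5453873461947297
[297.1667 186.8333] 0.01 [ 0.5463 -0.2209] wrist-edge x 0.545277903575303
[297.1667 186.8333] 0.02 [ 0.5421 -0.2194] wrist-edge x 0.5451684609558763
[305.1667 184.8333] 0 [ 0.5535 -0.2519] wrist-edge x 0.5475484502164382
[305.1667 184.8333] 0.01 [ 0.5493 -0.2502] wrist-edge x 0.5474246776036407
[305.1667 184.8333] 0.02 [ 0.5452 -0.2486] wrist-edge x 0.5473009049908432
[[214, 160, 81], [209, 154, 77], [191, 137, 69], [163, 115, 63], [135, 99, 64], [103, 90, 69], [79, 90, 76], [69, 93, 83], [61, 91, 82], [57, 88, 78], [55, 89, 79], [57, 91, 80], [59, 92, 81], [61, 91, 85], [62, 93, 85], [61, 92, 82], [56, 88, 80], [57, 88, 80], [59, 89, 80], [56, 88, 80], [59, 90, 81], [60, 92, 81], [54, 91, 80], [54, 90, 80], [54, 88, 79]]
```

Board is roughly 10–15 mm high and 25 mm from the blade. I'll descend with a narrow opening, fingertips stopping at about z = 15 mm, and watch the force.

play_rows([
  {"rotation": [0,0,-0.006],"dp": [0.002,-0.0034,0.035],"grip": 0.34},
  {"rotation": [0,0,0],"dp": [0,0,0.035],"grip": 0.34},
  {"rotation": [0,0,0],"dp": [0,0,0.035],"grip": 0.34},
  {"rotation": [0,0,0],"dp": [0,0,0.02],"grip": 0.34},
  {"rotation": [0,0,0],"dp": [0,0,0.01],"grip": 0.34},
  {"rotation": [0,0,0],"dp": [0,0,0.01],"grip": 0.34},
  {"rotation": [0,0,0],"dp": [0,0,0.01],"grip": 0.34},
  {"rotation": [0,0,0],"dp": [0,0,0.003],"grip": 0.34},
  {"rotation": [0,0,0],"dp": [0,0,0],"grip": 0.34},
])

```text
time: 4.7
ee_pos: [0.5209, -0.2644, 0.089]
ee_rot: [0.787, 0.617, 0.0, 0.0]
force: [-0.5, -0.5, 0.3]
width: 0.0288
gripper_force: 0.0
```

```bash
python3 - <<'E'
from h import *
np.set_printoptions(precision=4,suppress=True)
st=robot.state();print(st['ee_pos'],st['force'],st['width'],Rn.from_quat(st['ee_rot']).as_matrix()[:,1:])
im=robot.get_image('wrist');save(im,'w2.png',None,1.5)
t=robot.get_image('top')
for v in[(384,378),(507,358),(270,395),(330,380)]:print(onz(t,(v[0]/1.5,v[1]/1.5),0))
for l in('mug','jar','tin'):
  for r in robot.outline_of(t,l)[:1]: 
    p=np.argwhere(r['mask'])[:,::-1];print(l,r['p'],[onz(t,(p[:,0].min(),p[:,1].max()),0)[:2],onz(t,(p[:,0].max(),p[:,1].max()),0)[:2]],onz(t,r['location'],.03))
E
```

```text
[ 0.5209 -0.2644  0.089 ] [-0.478  -0.5402  0.2907] 0.028818863796015372 [[ 0.9709  0.0002]
 [-0.2396 -0.0001]
 [ 0.0002 -1.    ]]
[ 0.3379 -0.0416  0.    ]
[ 0.3395 -0.3242  0.    ]
[0.3385 0.216  0.    ]
[0.3523 0.0787 0.    ]
jar 0.73 [array([0.5368, 0.1047]), array([0.5285, 0.0527])] [0.5771 0.0739 0.03  ]
tin 0.85 [array([0.3696, 0.4403]), array([0.3585, 0.3647])] [0.3965 0.3968 0.03  ]
```

View pics/w2.png

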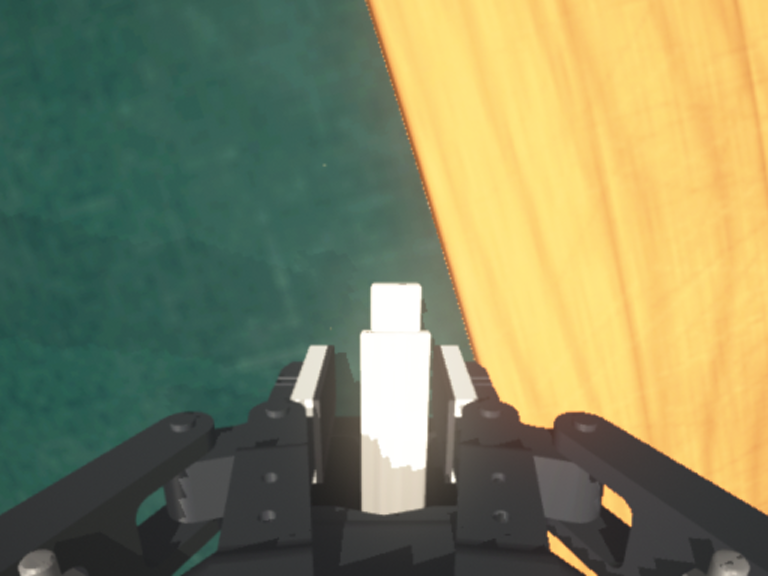

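The blade (tip at (397,285)) is between the pads, slightly right of centre, and the force is nil. I'll nudge and close.

play_rows([
  {"rotation": [0,0,0],"dp": [0,0.0015,0.002],"grip": 0.34},
  {"rotation": [0,0,0],"dp": [0,0,0],"grip": 0},
  {"rotation": [0,0,0],"dp": [0,0,0],"grip": 0},
  {"rotation": [0,0,0],"dp": [0,0,0],"grip": 0},
  {"rotation": [0,0,0],"dp": [0,0,0],"grip": 0},
  {"rotation": [0,0,0],"dp": [0,0,0],"grip": 0},
  {"rotation": [0,0,0],"dp": [0,0,-0.005],"grip": 0},
  {"rotation": [0,0,0],"dp": [0,0,-0.01],"grip": 0},
  {"rotation": [0,0,0],"dp": [0,0,-0.02],"grip": 0},
  {"rotation": [0,0,0],"dp": [0,0,-0.03],"grip": 0},
  {"rotation": [0,0,0],"dp": [0,0,-0.03],"grip": 0},
  {"rotation": [0,0,0],"dp": [0,0,0],"grip": 0},
  {"rotation": [0,0,0],"dp": [0,0,0],"grip": 0},
])

```text
time: 6.25
ee_pos: [0.5219, -0.2647, 0.1828]
ee_rot: [0.787, 0.617, 0.0, 0.0]
force: [-0.2, -0.3, -0.3]
width: 0.0174
gripper_force: 59.1
```

```bash
python3 - <<'E'
from h import *
np.set_printoptions(precision=4,suppress=True)
st=robot.state();print(st['ee_pos'],st['force'],st['wrist_torque'],st['width'],st['gripper_force'])
im=robot.get_image('scene');save(im,'s2.png',(200,160,360,280),5)
t=robot.get_image('top')
for r in robot.find_in(t,'mug'):print('mug',r)
# lay: handle mid
k=1.3237
hm=np.array([.41,-.15]);d=np.array([np.cos(k),np.sin(k)])
print('tip would be',hm+.14*d,'end',hm-.05*d)
p=plan([*(hm+.111*d),.18],down(k-np.pi/2),0)
E
```

```text
[ 0.5219 -0.2647  0.1828] [-0.2386 -0.2786 -0.3178] [ 0.0567 -0.0051  0.0371] 0.017428989697841898 59.06953811645508
mug {'location': [123.7, 254.1], 'p': 0.72}
tip would be [ 0.4442 -0.0143] end [ 0.3978 -0.1985]
6 rows
{"rotation": [-0.0006, -0.0001, 0.0008], "dp": [0.0325, -0.0224, 0.0002], "grip": 0}
{"rotation": [-0.0006, -0.0001, 0.0008], "dp": [0.0326, -0.0225, 0.0002], "grip": 0}
{"rotation": [-0.0006, -0.0001, 0.0008], "dp": [0.0325, -0.0224, 0.0001], "grip": 0}
{"rotation": [-0.0006, -0.0001, 0.0008], "dp": [0.0324, -0.0225, 0.0002], "grip": 0}
{"rotation": [-0.0006, -0.0001, 0.0008], "dp": [0.0325, -0.0225, 0.0001], "grip": 0}
{"rotation": [-0.0006, -0.0001, 0.0008], "dp": [0.0324, -0.0226, 0.0001], "grip": 0}
```

View pics/s2.png

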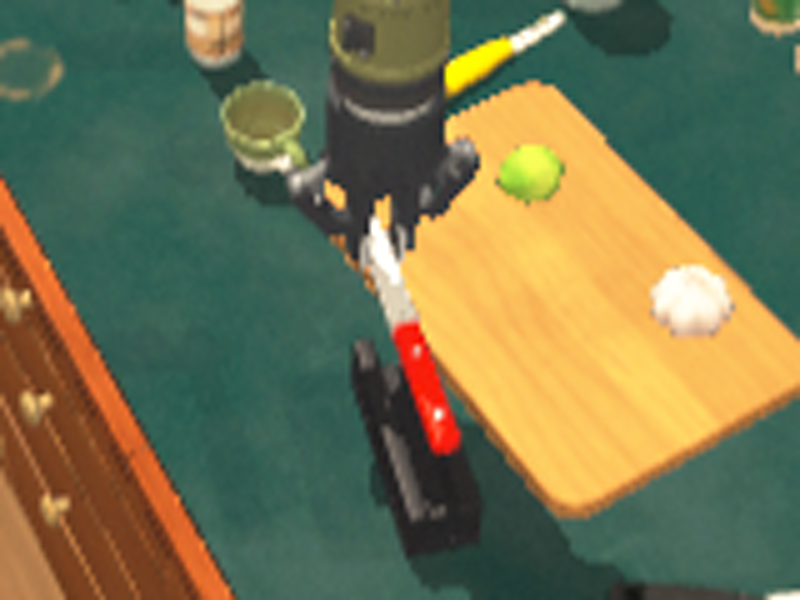

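Knife is out of the holder and clear: blade in the gripper at (385,230), red handle at (428,390). I'll carry it to the free spot in front and lower it.

play_rows([
  {"rotation": [0,0,0],"dp": [0.0325,-0.0225,0],"grip": 0},
  {"rotation": [0,0,0],"dp": [0.0325,-0.0225,0],"grip": 0},
  {"rotation": [0,0,0],"dp": [0.0325,-0.0225,0],"grip": 0},
  {"rotation": [0,0,0],"dp": [0.0325,-0.0225,0],"grip": 0},
  {"rotation": [0,0,0],"dp": [0.0325,-0.0225,0],"grip": 0},
  {"rotation": [0,0,0],"dp": [0.0325,-0.0225,0],"grip": 0},
  {"rotation": [0,0,0],"dp": [0,0,0.03],"grip": 0},
  {"rotation": [0,0,0],"dp": [0,0,0.03],"grip": 0},
  {"rotation": [0,0,0],"dp": [0,0,0.02],"grip": 0},
  {"rotation": [0,0,0],"dp": [0,0,0.01],"grip": 0},
  {"rotation": [0,0,0],"dp": [0,0,0.007],"grip": 0},
  {"rotation": [0,0,0],"dp": [0,0,0.004],"grip": 0},
  {"rotation": [0,0,0],"dp": [0,0,0.002],"grip": 0},
  {"rotation": [0,0,0],"dp": [0,0,0.0],"grip": 0},
])

```text
time: 7.8
ee_pos: [0.4383, -0.0432, 0.0792]
ee_rot: [0.787, 0.616, 0.0, 0.0]
force: [-0.4, -0.4, -1.1]
width: 0.0176
gripper_force: 59.0
```

play_rows([
  {"rotation": [0,0,0],"dp": [0,0,0.002],"grip": 0},
  {"rotation": [0,0,0],"dp": [0,0,0.0015],"grip": 0},
  {"rotation": [0,0,0],"dp": [0,0,0],"grip": 0},
])

```text
time: 8.1
ee_pos: [0.438, -0.0431, 0.0756]
ee_rot: [0.787, 0.617, 0.0, 0.0]
force: [0.4, 0.4, 0.3]
width: 0.0173
gripper_force: 59.1
```

play_rows([
  {"rotation": [0,0,0],"dp": [0,0,0],"grip": 0.4},
  {"rotation": [0,0,0],"dp": [0,0,0],"grip": 0.4},
  {"rotation": [0,0,0],"dp": [0,0,0],"grip": 0.4},
  {"rotation": [0,0,0],"dp": [0,0,-0.005],"grip": 0.4},
  {"rotation": [0,0,0],"dp": [0,0,-0.02],"grip": 0.4},
  {"rotation": [0,0,0],"dp": [-0.005,0,-0.035],"grip": 0.4},
  {"rotation": [0,0,0],"dp": [-0.015,0,-0.04],"grip": 0.4},
  {"rotation": [0,0,0],"dp": [-0.02,0,-0.04],"grip": 0.4},
  {"rotation": [0,0,0],"dp": [-0.02,0,-0.035],"grip": 0.4},
  {"rotation": [0,0,0],"dp": [0,0,0],"grip": 0.4},
  {"rotation": [0,0,0],"dp": [0,0,0],"grip": 0.4},
])

```text
time: 9.2
ee_pos: [0.4238, -0.1016, 0.2513]
ee_rot: [0.788, 0.616, 0.001, 0.001]
force: [0.2, -1.0, -0.5]
width: 0.0343
gripper_force: 0.0
```

```bash
cat >> h.py <<'E'
def knifefit(im,T,z=.01):
    r=robot.outline_of(im,'knife')[0];p=np.argwhere(r['mask'])[:,::-1]; W=np.array([onz(im,q,z,T) for q in p[::4]])[:,:2]
    c=W.mean(0);d=np.linalg.svd(W-c)[2][0];t=(W-c)@d
    mid=(t.max()+t.min())/2
    return r,c,d,t.min(),t.max()
E
python3 - <<'E'
from h import *
np.set_printoptions(precision=4,suppress=True)
st=robot.state();im=robot.get_image('wrist');T=wcam(st,im);save(im,'w3.png',None,1.2)
print(st['ee_pos'],st['joint_positions'])
r,c,d,a,b=knifefit(im,T);d,a,b=(d,a,b) if d[1]>0 else(-d,-b,-a)
print(r['p'],r['mask'].sum(),c,d,np.arctan2(d[1],d[0]),b-a,'tip',c+d*b,'end',c+d*a)
hsv=cv2.cvtColor(im['image'],cv2.COLOR_RGB2HSV);m=((hsv[...,0]<8)|(hsv[...,0]>172))&(hsv[...,1]>150)&(hsv[...,2]>90)&r['mask']
p=np.argwhere(m)[:,::-1];W=np.array([onz(im,q,.013,T) for q in p[::3]])[:,:2];t=(W-c)@d;print('red',len(p),np.percentile(t,[1,99]),W.mean(0))
E
```

```text
[ 0.4238 -0.1016  0.2513] [-0.2355  0.139  -0.4386  0.9907  0.0003  1.5783]
0.56 4053 [ 0.424  -0.1009] [0.2325 0.9726] 1.3361685095923592 0.19158207195643145 tip [ 0.4445 -0.015 ] end [ 0.4    -0.2014]
red 1592 [-0.0994 -0.0088] [ 0.4118 -0.1518]
```

View pics/w3.png

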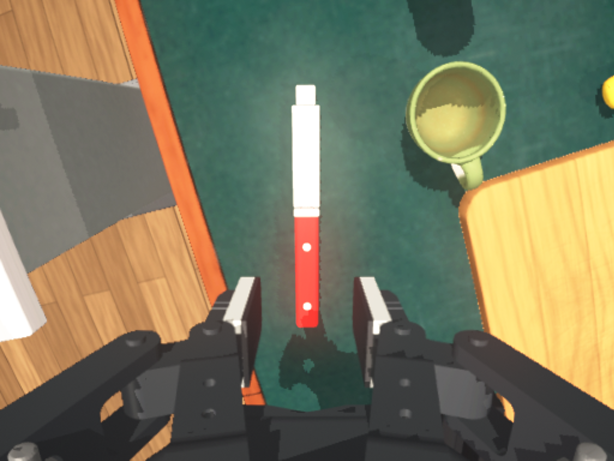

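The knife lies flat and clear, tip at (305,88), handle centre at (307,270), with the mug at (457,110) well away. I'll flip the wrist half a turn and take it by the handle.

play_rows([
  {"rotation": [0,0,-0.145],"dp": [0,0,0],"grip": 0.5},
  {"rotation": [0,0,-0.145],"dp": [0,0,0],"grip": 0.5},
  {"rotation": [0,0,-0.145],"dp": [0,0,0],"grip": 0.5},
  {"rotation": [0,0,-0.145],"dp": [0,0,0],"grip": 0.5},
  {"rotation": [0,0,-0.145],"dp": [0,0,0],"grip": 0.5},
  {"rotation": [0,0,-0.145],"dp": [0,0,0],"grip": 0.5},
  {"rotation": [0,0,-0.145],"dp": [0,0,0],"grip": 0.5},
  {"rotation": [0,0,-0.145],"dp": [0,0,0],"grip": 0.5},
  {"rotation": [0,0,-0.145],"dp": [0,0,0],"grip": 0.5},
  {"rotation": [0,0,-0.145],"dp": [0,0,0],"grip": 0.5},
  {"rotation": [0,0,-0.145],"dp": [0,0,0],"grip": 0.5},
  {"rotation": [0,0,-0.145],"dp": [0,0,0],"grip": 0.5},
  {"rotation": [0,0,-0.145],"dp": [0,0,0],"grip": 0.5},
  {"rotation": [0,0,-0.145],"dp": [0,0,0],"grip": 0.5},
  {"rotation": [0,0,-0.145],"dp": [0,0,0],"grip": 0.5},
  {"rotation": [0,0,-0.145],"dp": [0,0,0],"grip": 0.5},
  {"rotation": [0,0,-0.145],"dp": [0,0,0],"grip": 0.5},
  {"rotation": [0,0,-0.145],"dp": [0,0,0],"grip": 0.5},
  {"rotation": [0,0,-0.145],"dp": [0,0,0],"grip": 0.5},
  {"rotation": [0,0,-0.145],"dp": [0,0,0],"grip": 0.5},
])

```text
time: 11.3
ee_pos: [0.4225, -0.1004, 0.2485]
ee_rot: [-0.52, 0.854, 0.002, -0.001]
force: [0.5, -0.1, 0.0]
width: 0.0424
gripper_force: 0.0
```

play_rows([
  {"rotation": [0,0,-0.1255],"dp": [0,0,0],"grip": 0.5},
  {"rotation": [0,0,-0.1255],"dp": [0,0,0],"grip": 0.5},
  {"rotation": [0,0,0],"dp": [0.0245,0,0.03],"grip": 0.5},
  {"rotation": [0,0,0],"dp": [0,0,0.04],"grip": 0.5},
  {"rotation": [0,0,0],"dp": [0,0,0.03],"grip": 0.5},
  {"rotation": [0,0,0],"dp": [0,0,0],"grip": 0.5},
  {"rotation": [0,0,0],"dp": [0,0,0],"grip": 0.5},
])

```text
time: 12.0
ee_pos: [0.4168, -0.1244, 0.1495]
ee_rot: [-0.621, 0.784, 0.002, -0.001]
force: [0.1, -0.3, 0.4]
width: 0.0423
gripper_force: 0.0
```

```bash
python3 - <<'E'
from h import *
np.set_printoptions(precision=4,suppress=True)
st=robot.state();R=Rn.from_quat(st['ee_rot']).as_matrix();print(st['ee_pos'],R[:,0],st['joint_positions'])
k=np.array([.4181,-.1256,.0755]);print('dp',R.T@(k-st['ee_pos']),np.arctan2(R[1,0],R[0,0])+np.pi)
E
```

```text
[ 0.4168 -0.1244  0.1495] [-0.2297 -0.9733 -0.0003] [-0.2901  0.2435 -0.6085  0.7228  0.0001 -1.6291]
dp [ 0.0009 -0.0019  0.074 ] 1.3390281898719611
```

play_rows([
  {"rotation": [0,0,0],"dp": [0.001,-0.0015,0.03],"grip": 0.5},
  {"rotation": [0,0,0],"dp": [0,0,0.025],"grip": 0.5},
  {"rotation": [0,0,0],"dp": [0,0,0.013],"grip": 0.5},
  {"rotation": [0,0,0],"dp": [0,0,0.005],"grip": 0.5},
  {"rotation": [0,0,0],"dp": [0,0,0],"grip": 0.5},
  {"rotation": [0,0,0],"dp": [0,0,0],"grip": 0},
  {"rotation": [0,0,0],"dp": [0,0,0],"grip": 0},
  {"rotation": [0,0,0],"dp": [0,0,0],"grip": 0},
  {"rotation": [0,0,0],"dp": [0,0,0],"grip": 0},
  {"rotation": [0,0,0],"dp": [0,0,0],"grip": 0},
  {"rotation": [0,0,0],"dp": [0,0,0],"grip": 0},
])

```text
time: 13.1
ee_pos: [0.4201, -0.1267, 0.0788]
ee_rot: [-0.62, 0.784, -0.001, 0.001]
force: [-0.4, 0.7, 6.0]
width: 0.016
gripper_force: 59.0
```

```bash
python3 - <<'E'
from h import *
np.set_printoptions(precision=4,suppress=True)
st=robot.state();print(st['ee_pos'],st['force'],st['width'],st['gripper_force'],st['ee_rot'])
# precise tea box now that the arm is away
V=[]
for n in('top','scene'):
  im=robot.get_image(n);m=None
  for l in('tea_box','lid'):
    for r in robot.outline_of(im,l):
      if np.hypot(*(np.array(r['location'])-proj(im,[[.58,.265,.05]])[0]))<30:
        m=r['mask'] if m is None else m|r['mask'];break
  V.append((im,m.astype(float),None))
for w in([0],[1]):
  print(fit([V[i] for i in w],tea,[.582,.265,.19,.012],[.01,.01,.05,.01]))
for h in(0,.012,.025):
  for w in([0],[1]):print(h,fit([V[i] for i in w],lambda v:tea([*v,h]),[.582,.265,.19],[.01,.01,.05]))
a=V[0][0]['image'][170:235,110:210];b=V[1][0]['image'][90:160,190:270]
cv2.imwrite('pics/box.png',np.hstack([cv2.resize(a,(400,390),interpolation=2),cv2.resize(b,(400,390),interpolation=2)])[:,:,::-1])
E
```

```text
[ 0.4201 -0.1267  0.0788] [-0.3992  0.7272  6.033 ] 0.016034294019478063 59.002450704574585 [-0.6203  0.7844 -0.0011  0.0009]
(array([0.5869, 0.2633, 0.1915, 0.0042]), np.float64(0.03334511303155888))
(array([ 0.6492,  0.2956,  0.3259, -0.076 ]), np.float64(3.9390868756261628))
0 (array([0.5882, 0.2638, 0.1866]), np.float64(0.033133078463499))
0 (array([0.5825, 0.2735, 0.2642]), np.float64(6.923114355231144))
0.012 (array([0.5836, 0.2618, 0.1899]), np.float64(0.039160000428352666))
0.012 (array([0.5811, 0.2683, 0.2091]), np.float64(7.599141262344353))
0.025 (array([0.5778, 0.2601, 0.1919]), np.float64(0.05729431040575706))
0.025 (array([0.5828, 0.2704, 0.2016]), np.float64(8.323085730642623))
```

```bash
python3 - <<'E'
from h import *
st=robot.state();R=Rn.from_quat(st['ee_rot']).as_matrix()
p=np.array(st['ee_pos']);p[2]=.23
plan([.328,.214,.23],down(.19+np.pi/2),0,start=(p,R))
E
```

```text
9 rows
{"rotation": [-0.0003, 0.0002, 0.1276], "dp": [-0.0345, 0.0187, -0.0001], "grip": 0}
{"rotation": [-0.0003, 0.0002, 0.1276], "dp": [-0.0318, 0.0229, 0.0], "grip": 0}
{"rotation": [-0.0003, 0.0002, 0.1276], "dp": [-0.0286, 0.0268, -0.0001], "grip": 0}
{"rotation": [-0.0003, 0.0002, 0.1276], "dp": [-0.025, 0.0302, 0.0], "grip": 0}
{"rotation": [-0.0003, 0.0002, 0.1276], "dp": [-0.021, 0.0332, 0.0], "grip": 0}
{"rotation": [-0.0003, 0.0002, 0.1276], "dp": [-0.0166, 0.0355, -0.0001], "grip": 0}
{"rotation": [-0.0003, 0.0002, 0.1276], "dp": [-0.0119, 0.0374, 0.0], "grip": 0}
{"rotation": [-0.0003, 0.0002, 0.1276], "dp": [-0.007, 0.0386, 0.0], "grip": 0}
{"rotation": [-0.0003, 0.0002, 0.1276], "dp": [-0.0021, 0.0391, 0.0], "grip": 0}
```

play_rows([
  {"rotation": [0,0,0],"dp": [0,0,-0.01],"grip": 0},
  {"rotation": [0,0,0],"dp": [0,0,-0.03],"grip": 0},
  {"rotation": [0,0,0],"dp": [0,0,-0.04],"grip": 0},
  {"rotation": [0,0,0],"dp": [0,0,-0.04],"grip": 0},
  {"rotation": [0,0,0],"dp": [0,0,-0.03],"grip": 0},
  {"rotation": [0,0,0.1276],"dp": [-0.0345,0.0185,0],"grip": 0},
  {"rotation": [0,0,0.1276],"dp": [-0.032,0.023,0],"grip": 0},
  {"rotation": [0,0,0.1276],"dp": [-0.0285,0.027,0],"grip": 0},
  {"rotation": [0,0,0.1276],"dp": [-0.025,0.03,0],"grip": 0},
  {"rotation": [0,0,0.1276],"dp": [-0.021,0.033,0],"grip": 0},
  {"rotation": [0,0,0.1276],"dp": [-0.0165,0.0355,0],"grip": 0},
  {"rotation": [0,0,0.1276],"dp": [-0.012,0.0375,0],"grip": 0},
  {"rotation": [0,0,0.1276],"dp": [-0.007,0.0385,0],"grip": 0},
  {"rotation": [0,0,0.1276],"dp": [-0.002,0.039,0],"grip": 0},
  {"rotation": [0,0,0],"dp": [0,0,0],"grip": 0},
  {"rotation": [0,0,0],"dp": [0,0,0],"grip": 0},
])

```text
time: 15.0
ee_pos: [0.3269, 0.2033, 0.228]
ee_rot: [-0.114, 0.993, -0.0, 0.0]
force: [-0.0, -0.6, -0.9]
width: 0.016
gripper_force: 58.9
```

```bash
python3 - <<'E'
from h import *
np.set_printoptions(precision=4,suppress=True)
st=robot.state();R=Rn.from_quat(st['ee_rot']).as_matrix();print(st['ee_pos'],R[:,0],st['force'],st['width'])
im=robot.get_image('wrist');T=wcam(st,im);save(im,'w4.png',None,1.5)
m=None
for l in('tea_box','lid'):
  for r in robot.outline_of(im,l)[:2]: print(l,r['p'],r['location'],r['mask'].sum())
print('pred tip px*1.5',proj(im,np.array(st['ee_pos'])+R@[-.1126,0,.0708],T)*1.5)
for h in(0,.025):
  P=place(np.array([[-.086,-.05,.06+h],[-.086,.05,.06+h],[-.055,.075,.076+h],[-.055,-.075,.076+h],[.055,.075,.076+h],[.055,-.075,.076+h]]),.586,.263,.19);print(h,(proj(im,P,T)*1.5).round().tolist())
E
```

```text
[0.3269 0.2033 0.228 ] [-0.974  -0.2265 -0.0007] [-0.0104 -0.5928 -0.8733] 0.015975122609630202
pred tip px*1.5 [[380.0205 650.97  ]]
0 [[301.0, 581.0], [470.0, 586.0], [511.0, 646.0], [255.0, 639.0], [487.0, 754.0], [266.0, 748.0]]
0.025 [[294.0, 616.0], [477.0, 621.0], [520.0, 684.0], [246.0, 677.0], [493.0, 790.0], [260.0, 784.0]]
```

View pics/w4.png

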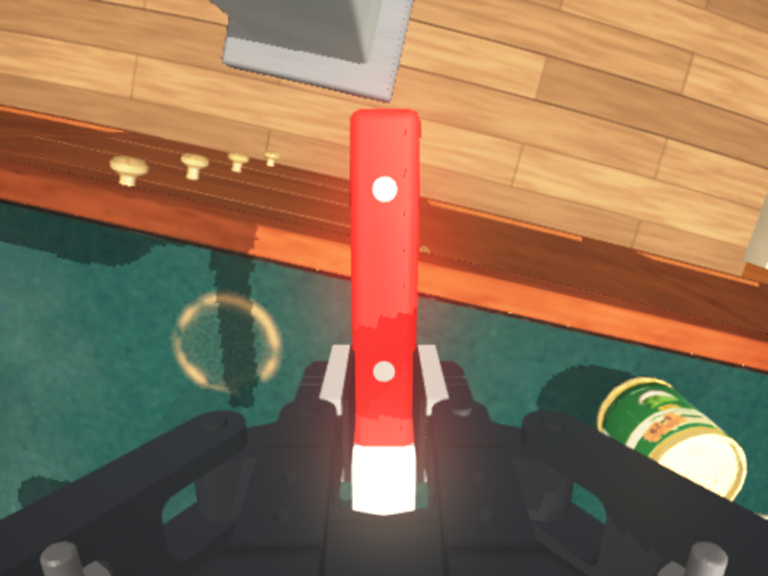

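The handle (red, (385,110)–(385,440)) sits centred and straight in the pads; the box is out of the camera's view. I'll check the pitch numerically and plan the approach above the sill.

```bash
python3 - <<'E'
from h import *
np.set_printoptions(precision=4,suppress=True)
st=robot.state();R=Rn.from_quat(st['ee_rot']).as_matrix();im=robot.get_image('wrist');T=wcam(st,im)
p=np.array(st['ee_pos'])
for dz in(-.004,0,.004):print('handle end top px',(proj(im,[p+R@[.0774,0,.0628+dz],p+R@[.0774,.009,.0628+dz],p+R@[.0774,-.009,.0628+dz]],T)*1.5).tolist())
a=.19;u=np.array([np.cos(a),np.sin(a)]);b=np.array([.586,.263])
print('tcp',p,R[:,0]);
plan([*(b+u*(-.065-.1126)),.163],down(a+np.pi/2),0)
V=[]
for n in('top','scene'):
  im=robot.get_image(n);m=None
  for l in('tea_box','lid'):
    for r in robot.outline_of(im,l)[:2]:
      print(n,l,r['p'],r['location'],r['mask'].sum())
E
```

```text
handle end top px [[379.6688953037881, 96.22819254283283], [417.71856946938476, 96.38666399915299], [341.6274558207972, 96.27825046271043]]
handle end top px [[379.7745521773983, 97.8053461006806], [416.65394943200977, 97.95562241115], [342.90254804184997, 97.84919390996114]]
handle end top px [[379.87390518709316, 99.28866230500685], [415.65276976917437, 99.43146605173953], [344.10169618625014, 99.32700179610214]]
tcp [0.3274 0.202  0.2276] [-0.975 -0.222  0.   ]
3 rows
{"rotation": [-0.0001, 0.0, 0.0111], "dp": [-0.0294, 0.0028, 0.0215], "grip": 0}
{"rotation": [-0.0001, 0.0, 0.0111], "dp": [-0.0293, 0.0031, 0.0216], "grip": 0}
{"rotation": [-0.0001, 0.0, 0.0111], "dp": [-0.0293, 0.0034, 0.0215], "grip": 0}
top tea_box 0.95 [172.1, 184.9] 563
top lid 0.86 [168.7, 181.4] 514
scene tea_box 0.59 [227.9, 132.3] 1058
scene lid 0.91 [229.8, 123.2] 579
```

play_rows([
  {"rotation": [0,0,0.011],"dp": [-0.0295,0.003,0.0215],"grip": 0},
  {"rotation": [0,0,0.011],"dp": [-0.0295,0.003,0.0215],"grip": 0},
  {"rotation": [0,0,0.011],"dp": [-0.0295,0.0035,0.0215],"grip": 0},
  {"rotation": [0,0,0],"dp": [0,0,0],"grip": 0},
  {"rotation": [0,0,0],"dp": [0,0,0],"grip": 0},
])

```text
time: 16.0
ee_pos: [0.4115, 0.2306, 0.1621]
ee_rot: [-0.096, 0.995, -0.001, -0.001]
force: [-1.1, 0.5, -0.4]
width: 0.0158
gripper_force: 58.9
```

```bash
python3 - <<'E'
from h import *
np.set_printoptions(precision=4,suppress=True)
for _ in range(2):
  im=robot.get_image('top') if _==0 else robot.get_image('scene')
  st=robot.state();R=Rn.from_quat(st['ee_rot']).as_matrix();p=np.array(st['ee_pos'])
  print(p,R[:,0],st['force'],st['wrist_torque'])
  for r in robot.find_in(im,'knife_tip')+robot.find_in(im,'knife'):print('tip px',r['location'],r['p'],'pred',proj(im,p+R@[-.1126,0,.0708]))
  a=im['image']; u,v=proj(im,[[.53,.25,.07]])[0].astype(int); c=a[v-32:v+33,u-40:u+40]
  globals()['c%d'%_]=cv2.resize(c,(400,325),interpolation=2)
cv2.imwrite('pics/ap.png',np.hstack([c0,c1])[:,:,::-1])
E
```

```text
[0.4111 0.2305 0.1627] [-0.9817 -0.1904  0.002 ] [ 0.1395  0.2125 -1.3709] [-0.0332  0.0129 -0.0101]
tip px [169.0, 172.8] 0.27 pred [[159.4547 204.7304]]
tip px [171.3, 175.8] 0.22 pred [[159.4547 204.7304]]
[0.4111 0.2308 0.1636] [-0.9816 -0.1908 -0.0003] [ 0.2575 -0.7835 -1.0762] [-0.0021  0.0232  0.0279]
tip px [199.7, 140.8] 0.68 pred [[216.5628 129.0413]]
tip px [282.3, 249.9] 0.54 pred [[216.5628 129.0413]]
tip px [191.2, 138.5] 0.64 pred [[216.5628 129.0413]]
```

View pics/ap.png

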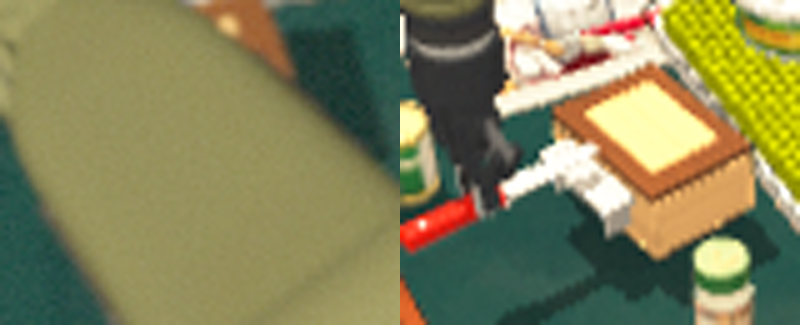

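The knife is held by its handle, with the blade tip hovering over the sill at (590,150). Now feeling down in small steps.

play_rows([
  {"rotation": [0,0,0],"dp": [0,0,0.002],"grip": 0},
  {"rotation": [0,0,0],"dp": [0,0,0.002],"grip": 0},
  {"rotation": [0,0,0],"dp": [0,0,0],"grip": 0},
])

```text
time: 16.6
ee_pos: [0.4114, 0.2309, 0.1587]
ee_rot: [-0.096, 0.995, -0.0, -0.0]
force: [0.9, -0.8, -1.6]
width: 0.0161
gripper_force: 58.9
```

play_rows([
  {"rotation": [0,0,0],"dp": [0,0,0.002],"grip": 0},
  {"rotation": [0,0,0],"dp": [0,0,0.001],"grip": 0},
  {"rotation": [0,0,0],"dp": [0,0,0],"grip": 0},
])

```text
time: 16.9
ee_pos: [0.4116, 0.2309, 0.1556]
ee_rot: [-0.096, 0.995, -0.0, -0.0]
force: [-0.2, -0.7, -1.5]
width: 0.0161
gripper_force: 58.9
```

play_rows([
  {"rotation": [0,0,0],"dp": [0,0,0.002],"grip": 0},
  {"rotation": [0,0,0],"dp": [0,0,0.001],"grip": 0},
  {"rotation": [0,0,0],"dp": [0,0,0],"grip": 0},
])

```text
time: 17.2
ee_pos: [0.4116, 0.2309, 0.1527]
ee_rot: [-0.096, 0.995, -0.0, -0.0]
force: [-0.0, -0.8, -1.1]
width: 0.0161
gripper_force: 58.9
```

Blade underside at about 80 mm, still free. Continuing.

play_rows([
  {"rotation": [0,0,0],"dp": [0,0,0.001],"grip": 0},
  {"rotation": [0,0,0],"dp": [0,0,0.001],"grip": 0},
  {"rotation": [0,0,0],"dp": [0,0,0],"grip": 0},
])

```text
time: 17.5
ee_pos: [0.4117, 0.2309, 0.1508]
ee_rot: [-0.096, 0.995, -0.0, -0.0]
force: [0.6, -0.6, -0.8]
width: 0.016
gripper_force: 58.9
```

play_rows([
  {"rotation": [0,0,0],"dp": [0,0,0.001],"grip": 0},
  {"rotation": [0,0,0],"dp": [0,0,0.001],"grip": 0},
  {"rotation": [0,0,0],"dp": [0,0,0],"grip": 0},
])

```text
time: 17.8
ee_pos: [0.4117, 0.2309, 0.1488]
ee_rot: [-0.096, 0.995, -0.0, -0.0]
force: [-0.0, 0.3, -0.4]
width: 0.0157
gripper_force: 58.9
```

play_rows([
  {"rotation": [0,0,0],"dp": [0,0,0.001],"grip": 0},
  {"rotation": [0,0,0],"dp": [0,0,0.001],"grip": 0},
  {"rotation": [0,0,0],"dp": [0,0,0],"grip": 0},
])

```text
time: 18.1
ee_pos: [0.4116, 0.2309, 0.1467]
ee_rot: [-0.096, 0.995, -0.0, -0.0]
force: [0.3, -0.2, -0.7]
width: 0.0161
gripper_force: 58.9
```

play_rows([
  {"rotation": [0,0,0],"dp": [0,0,0.001],"grip": 0},
  {"rotation": [0,0,0],"dp": [0,0,0.001],"grip": 0},
  {"rotation": [0,0,0],"dp": [0,0,0],"grip": 0},
])

```text
time: 18.4
ee_pos: [0.4117, 0.2309, 0.1448]
ee_rot: [-0.096, 0.995, -0.0, -0.0]
force: [-0.2, -0.6, -1.2]
width: 0.0163
gripper_force: 58.9
```

play_rows([
  {"rotation": [0,0,0],"dp": [0,0,0.001],"grip": 0},
  {"rotation": [0,0,0],"dp": [0,0,0.0005],"grip": 0},
  {"rotation": [0,0,0],"dp": [0,0,0],"grip": 0},
])

```text
time: 18.7
ee_pos: [0.4118, 0.231, 0.1435]
ee_rot: [-0.096, 0.995, 0.0, 0.0]
force: [0.0, -0.7, 1.3]
width: 0.016
gripper_force: 59.1
```

play_rows([
  {"rotation": [0,0,0],"dp": [0,0,0.0005],"grip": 0},
  {"rotation": [0,0,0],"dp": [0,0,0],"grip": 0},
  {"rotation": [0,0,0],"dp": [0,0,0],"grip": 0},
])

```text
time: 19.0
ee_pos: [0.4118, 0.231, 0.143]
ee_rot: [-0.096, 0.995, 0.0, 0.0]
force: [-0.7, -0.6, 1.9]
width: 0.0163
gripper_force: 59.2
```

```bash
python3 - <<'E'
from h import *
np.set_printoptions(precision=4,suppress=True)
for _ in range(3):
  st=robot.state();print(st['ee_pos'],st['force'],st['wrist_torque'],Rn.from_quat(st['ee_rot']).as_matrix()[:,0]);robot.get_image('wrist')
E
```

```text
[0.4118 0.231  0.143 ] [-0.6699 -0.5939  1.9272] [-0.048  -0.0509 -0.012 ] [-0.9817 -0.1907 -0.0002]
[0.4118 0.231  0.143 ] [-1.688  -0.7654  1.5716] [-0.0311  0.0458 -0.0005] [-0.9817 -0.1907 -0.0002]
[0.4118 0.231  0.143 ] [-0.8533 -0.562   2.1872] [-0.0512 -0.0333 -0.0626] [-0.9817 -0.1906 -0.0001]
```

Sill contact at a blade underside of about 70.5 mm (h ≈ 10.5 mm), around 3 N. Easing off 0.6 mm and pushing in.

play_rows([
  {"rotation": [0,0,0],"dp": [0,0,-0.0007],"grip": 0},
  {"rotation": [0,0,0],"dp": [-0.003,0,0],"grip": 0},
  {"rotation": [0,0,0],"dp": [-0.004,0,0],"grip": 0},
  {"rotation": [0,0,0],"dp": [-0.003,0,0],"grip": 0},
  {"rotation": [0,0,0],"dp": [-0.003,0,0],"grip": 0},
  {"rotation": [0,0,0],"dp": [-0.002,0,0],"grip": 0},
  {"rotation": [0,0,0],"dp": [0,0,0],"grip": 0},
])

```text
time: 19.85
ee_pos: [0.4271, 0.234, 0.1437]
ee_rot: [-0.096, 0.995, 0.0, 0.0]
force: [0.2, 0.4, 1.6]
width: 0.016
gripper_force: 59.2
```

play_rows([
  {"rotation": [0,0,0],"dp": [-0.003,0,0],"grip": 0},
  {"rotation": [0,0,0],"dp": [-0.003,0,0],"grip": 0},
  {"rotation": [0,0,0],"dp": [0,0,0],"grip": 0},
])

```text
time: 20.15
ee_pos: [0.433, 0.2351, 0.1437]
ee_rot: [-0.096, 0.995, 0.0, 0.0]
force: [-0.7, -0.0, 1.9]
width: 0.0162
gripper_force: 59.2
```

play_rows([
  {"rotation": [0,0,0],"dp": [-0.004,0,0],"grip": 0},
  {"rotation": [0,0,0],"dp": [-0.004,0,0],"grip": 0},
  {"rotation": [0,0,0],"dp": [-0.003,0,0],"grip": 0},
  {"rotation": [0,0,0],"dp": [0,0,0],"grip": 0},
])

```text
time: 20.55
ee_pos: [0.444, 0.2373, 0.1438]
ee_rot: [-0.096, 0.995, 0.0, 0.001]
force: [-0.7, -0.9, 2.1]
width: 0.0162
gripper_force: 59.3
```

```bash
python3 - <<'E'
from h import *
np.set_printoptions(precision=4,suppress=True)
st=robot.state();R=Rn.from_quat(st['ee_rot']).as_matrix();p=np.array(st['ee_pos']);print(p,R[:,0],st['force'],st['wrist_torque'])
tip=p+R@[-.1126,0,.0708];a=.19;b=np.array([.586,.263]);d=tip[:2]-b;print('tip box',d@[np.cos(a),np.sin(a)],d@[-np.sin(a),np.cos(a)],tip[2])
E
```

```text
[0.444  0.2373 0.1438] [-0.9817 -0.1904 -0.0012] [-0.6932 -0.8726  2.1186] [ 0.0158 -0.1354 -0.021 ]
tip box -0.0315674360977931 0.0017939354250554374 0.0730983695839192
```

Inserted: tip about 23 mm behind the front face, low forces. Lifting along the arc about the hinge, the first 20 degrees.

play_rows([
  {"rotation": [0,0,0],"dp": [0,0,-0.003],"grip": 0},
  {"rotation": [0,0,0],"dp": [0,0,-0.003],"grip": 0},
  {"rotation": [0,0,0],"dp": [-0.0003,0,-0.003],"grip": 0},
  {"rotation": [0,0,0],"dp": [-0.0005,0,-0.004],"grip": 0},
  {"rotation": [0,0,0],"dp": [-0.0005,0,-0.004],"grip": 0},
  {"rotation": [0,0,0],"dp": [-0.0008,0,-0.0037],"grip": 0},
  {"rotation": [0,0,0],"dp": [-0.0009,0,-0.0037],"grip": 0},
  {"rotation": [0,0,0],"dp": [-0.001,0,-0.0037],"grip": 0},
  {"rotation": [0,0,0],"dp": [-0.0012,0,-0.0036],"grip": 0},
  {"rotation": [0,0,0],"dp": [0,0,0],"grip": 0},
])

```text
time: 21.55
ee_pos: [0.4483, 0.2381, 0.1758]
ee_rot: [-0.096, 0.995, 0.0, -0.0]
force: [-2.2, -0.8, -3.0]
width: 0.0163
gripper_force: 58.7
```

```bash
cat > lid.py <<'E'
from h import *
np.set_printoptions(precision=4,suppress=True)
st=robot.state();print(st['ee_pos'],st['ee_rot'],st['force'],st['wrist_torque'])
im=robot.get_image('scene');rs=robot.outline_of(im,'lid')
h=.0105
def lidm(th,b=(.586,.263),a=.19):
    P=boxpts(-.11,0,-.075,.075,0,.01);c,s=np.cos(th),np.sin(th)
    Q=np.column_stack([P[:,0]*c+P[:,2]*s*1,P[:,1],-P[:,0]*s+P[:,2]*c])+[.055,0,.066+h]
    return [place(Q,b[0],b[1],a)]
for r in rs[:2]:
    print('lid',r['p'],r['location'],r['mask'].sum())
    m=r['mask'].astype(float)
    c=[(np.abs(sil(im,lidm(np.radians(t),(.586+dx,.263+dy)))-m).sum()/m.sum(),t,dx,dy) for t in range(0,100,4) for dx in(-.01,0,.01) for dy in(-.01,0,.01,.02)]
    print(sorted(c)[:4])
E
python3 lid.py
```

```text
[0.4483 0.2381 0.1758] [-0.0957  0.9954  0.     -0.    ] [-2.1644 -0.7536 -2.993 ] [-0.1115  0.6136 -0.0191]
lid 0.65 [230.3, 122.7] 404
[(np.float64(0.16593865268879826), 24, -0.01, 0), (np.float64(0.2165404775771695), 24, -0.01, -0.01), (np.float64(0.21885070860027178), 28, -0.01, -0.01), (np.float64(0.2423412929528247), 20, -0.01, 0.01)]
```

The lid is rising (fit about 20–24°). Continuing.

play_rows([
  {"rotation": [0,0,0],"dp": [-0.0014,0,-0.0035],"grip": 0},
  {"rotation": [0,0,0],"dp": [-0.0015,0,-0.0035],"grip": 0},
  {"rotation": [0,0,0],"dp": [-0.0017,0,-0.0034],"grip": 0},
  {"rotation": [0,0,0],"dp": [-0.0018,0,-0.0033],"grip": 0},
  {"rotation": [0,0,0],"dp": [-0.002,0,-0.0032],"grip": 0},
  {"rotation": [0,0,0],"dp": [-0.0021,0,-0.0032],"grip": 0},
  {"rotation": [0,0,0],"dp": [-0.0022,0,-0.003],"grip": 0},
  {"rotation": [0,0,0],"dp": [-0.0024,0,-0.003],"grip": 0},
  {"rotation": [0,0,0],"dp": [-0.0025,0,-0.0028],"grip": 0},
  {"rotation": [0,0,0],"dp": [-0.0026,0,-0.0028],"grip": 0},
  {"rotation": [0,0,0],"dp": [-0.0028,0,-0.0026],"grip": 0},
  {"rotation": [0,0,0],"dp": [-0.0029,0,-0.0025],"grip": 0},
  {"rotation": [0,0,0],"dp": [0,0,0],"grip": 0},
])

```text
time: 22.95
ee_pos: [0.4746, 0.2433, 0.2126]
ee_rot: [-0.096, 0.995, 0.0, 0.001]
force: [-0.7, 0.4, -3.3]
width: 0.0156
gripper_force: 58.7
```

```bash
python3 lid.py
```

```text
[0.4746 0.2433 0.2126] [-0.0956  0.9954  0.0001  0.0008] [-0.7035  0.4079 -3.2832] [-0.0693  0.4346  0.0276]
lid 0.67 [234.7, 115.5] 60
[(np.float64(1.196078431372549), 56, -0.01, 0), (np.float64(1.1991503267973855), 56, -0.01, 0.01), (np.float64(1.270065359477124), 56, -0.01, 0.02), (np.float64(1.2846405228758166), 52, 0, -0.01)]
```

play_rows([
  {"rotation": [0,0,0],"dp": [-0.003,0,-0.0024],"grip": 0},
  {"rotation": [0,0,0],"dp": [-0.003,0,-0.0023],"grip": 0},
  {"rotation": [0,0,0],"dp": [-0.0032,0,-0.002],"grip": 0},
  {"rotation": [0,0,0],"dp": [-0.0032,0,-0.002],"grip": 0},
  {"rotation": [0,0,0],"dp": [-0.0033,0,-0.0018],"grip": 0},
  {"rotation": [0,0,0],"dp": [-0.0034,0,-0.0018],"grip": 0},
  {"rotation": [0,0,0],"dp": [-0.0035,0,-0.0015],"grip": 0},
  {"rotation": [0,0,0],"dp": [-0.0035,0,-0.0014],"grip": 0},
  {"rotation": [0,0,0],"dp": [-0.0036,0,-0.0011],"grip": 0},
  {"rotation": [0,0,0],"dp": [-0.0036,0,-0.0011],"grip": 0},
  {"rotation": [0,0,0],"dp": [-0.0037,0,-0.0008],"grip": 0},
  {"rotation": [0,0,0],"dp": [-0.0037,0,-0.0007],"grip": 0},
  {"rotation": [0,0,0],"dp": [0,0,0],"grip": 0},
])

```text
time: 24.35
ee_pos: [0.5146, 0.251, 0.2313]
ee_rot: [-0.096, 0.995, 0.0, 0.001]
force: [-0.7, -0.1, -1.2]
width: 0.0158
gripper_force: 58.9
```

```bash
python3 lid.py; python3 - <<'E'
from h import *
c=[]
for n in('scene','top'):
  im=robot.get_image(n);u,v=proj(im,[[.57,.26,.1]])[0].astype(int);c.append(cv2.resize(im['image'][v-35:v+36,u-40:u+40],(400,355),interpolation=2))
cv2.imwrite('pics/open.png',np.hstack(c)[:,:,::-1])
E
```

```text
[0.5146 0.251  0.2313] [-0.0956  0.9954  0.0001  0.0007] [-0.6545 -0.1392 -1.2018] [-0.0823  0.2467  0.0024]
lid 0.82 [240.0, 111.4] 398
[(np.float64(0.1989851216868657), 80, 0, 0), (np.float64(0.21784412257365257), 80, 0, -0.01), (np.float64(0.24404374815252733), 84, 0, 0), (np.float64(0.2459355601537097), 80, 0, 0.01)]
```

View pics/open.png

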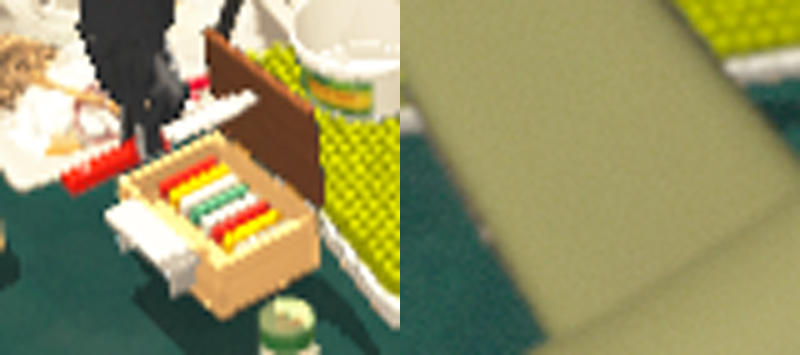

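The cover stands at about 78°, held by the blade tip at (250,97), with the gripper clear of the box. Withdrawing and planning the lay-down at the earlier free spot.

play_rows([
  {"rotation": [0,0,0],"dp": [0.01,0,0],"grip": 0},
  {"rotation": [0,0,0],"dp": [0.02,0,0],"grip": 0},
  {"rotation": [0,0,0],"dp": [0.03,0,0],"grip": 0},
  {"rotation": [0,0,0],"dp": [0.03,0,0],"grip": 0},
  {"rotation": [0,0,0],"dp": [0.03,0,0],"grip": 0},
  {"rotation": [0,0,0],"dp": [0,0,0],"grip": 0},
  {"rotation": [0,0,0],"dp": [0,0,0],"grip": 0},
])

```text
time: 25.25
ee_pos: [0.3954, 0.2279, 0.2316]
ee_rot: [-0.096, 0.995, 0.0, 0.001]
force: [-0.2, -0.2, 0.0]
width: 0.0163
gripper_force: 59.0
```

```bash
python3 lid.py; python3 -c "
from h import *
plan([.4201,-.1267,.18],down(1.336+np.pi/2),0)"
```

```text
[0.3954 0.2279 0.2316] [-0.0961  0.9954  0.0003  0.0009] [-0.2352 -0.1785  0.0399] [-0.0063 -0.033   0.0258]
9 rows
{"rotation": [-0.0001, 0.0003, -0.1271], "dp": [0.005, -0.0392, 0.0057], "grip": 0}
{"rotation": [-0.0001, 0.0003, -0.1271], "dp": [0.0099, -0.0383, 0.0057], "grip": 0}
{"rotation": [-0.0001, 0.0003, -0.1271], "dp": [0.0147, -0.0367, 0.0057], "grip": 0}
{"rotation": [-0.0001, 0.0003, -0.1271], "dp": [0.0193, -0.0346, 0.0057], "grip": 0}
{"rotation": [-0.0001, 0.0003, -0.1271], "dp": [0.0234, -0.0318, 0.0057], "grip": 0}
{"rotation": [-0.0001, 0.0003, -0.1271], "dp": [0.0273, -0.0286, 0.0057], "grip": 0}
{"rotation": [-0.0001, 0.0003, -0.1271], "dp": [0.0307, -0.0249, 0.0057], "grip": 0}
{"rotation": [-0.0001, 0.0003, -0.1271], "dp": [0.0337, -0.0208, 0.0057], "grip": 0}
{"rotation": [-0.0001, 0.0003, -0.1271], "dp": [0.0359, -0.0164, 0.0057], "grip": 0}
```

play_rows([
  {"rotation": [0,0,-0.127],"dp": [0.005,-0.039,0],"grip": 0},
  {"rotation": [0,0,-0.127],"dp": [0.01,-0.0385,0],"grip": 0},
  {"rotation": [0,0,-0.127],"dp": [0.0145,-0.0365,0],"grip": 0},
  {"rotation": [0,0,-0.127],"dp": [0.0195,-0.0345,0],"grip": 0},
  {"rotation": [0,0,-0.127],"dp": [0.0235,-0.032,0],"grip": 0},
  {"rotation": [0,0,-0.127],"dp": [0.0275,-0.0285,0],"grip": 0},
  {"rotation": [0,0,-0.127],"dp": [0.0305,-0.025,0],"grip": 0},
  {"rotation": [0,0,-0.127],"dp": [0.0335,-0.021,0.02],"grip": 0},
  {"rotation": [0,0,-0.127],"dp": [0.036,-0.0165,0.03],"grip": 0},
  {"rotation": [0,0,0],"dp": [0,0,0.03],"grip": 0},
  {"rotation": [0,0,0],"dp": [0,0,0.03],"grip": 0},
  {"rotation": [0,0,0],"dp": [0,0,0.025],"grip": 0},
  {"rotation": [0,0,0],"dp": [0,0,0.008],"grip": 0},
  {"rotation": [0,0,0],"dp": [0,0,0.004],"grip": 0},
  {"rotation": [0,0,0],"dp": [0,0,0],"grip": 0},
])

```text
time: 26.85
ee_pos: [0.4191, -0.1257, 0.0843]
ee_rot: [-0.617, 0.787, -0.0, 0.0]
force: [0.9, -0.4, 0.1]
width: 0.016
gripper_force: 59.1
```

play_rows([
  {"rotation": [0,0,0],"dp": [0,0,0.002],"grip": 0},
  {"rotation": [0,0,0],"dp": [0,0,0.0015],"grip": 0},
  {"rotation": [0,0,0],"dp": [0,0,0],"grip": 0},
])

```text
time: 27.15
ee_pos: [0.4186, -0.1255, 0.0811]
ee_rot: [-0.617, 0.787, -0.001, 0.0]
force: [-0.2, -0.5, -0.1]
width: 0.0157
gripper_force: 59.1
```

play_rows([
  {"rotation": [0,0,0],"dp": [0,0,0.001],"grip": 0},
  {"rotation": [0,0,0],"dp": [0,0,0.0005],"grip": 0},
  {"rotation": [0,0,0],"dp": [0,0,0],"grip": 0},
])

```text
time: 27.45
ee_pos: [0.4182, -0.1254, 0.0791]
ee_rot: [-0.617, 0.787, -0.0, 0.0]
force: [-0.2, -1.1, -1.0]
width: 0.0161
gripper_force: 59.1
```

play_rows([
  {"rotation": [0,0,0],"dp": [0,0,0.0005],"grip": 0},
  {"rotation": [0,0,0],"dp": [0,0,0],"grip": 0.5},
  {"rotation": [0,0,0],"dp": [0,0,0],"grip": 0.5},
  {"rotation": [0,0,0],"dp": [0,0,0],"grip": 0.5},
  {"rotation": [0,0,0],"dp": [0,0,0],"grip": 0.5},
  {"rotation": [0,0,0],"dp": [0,0,-0.01],"grip": 0.5},
  {"rotation": [0,0,0],"dp": [0,0,-0.03],"grip": 0.5},
  {"rotation": [0,0,0],"dp": [0,0,-0.04],"grip": 0.5},
  {"rotation": [0,0,0],"dp": [0,0,-0.04],"grip": 0.5},
  {"rotation": [0,0,0],"dp": [0.03,0,-0.03],"grip": 0.5},
  {"rotation": [0,0,0],"dp": [0.045,0,0],"grip": 0.5},
  {"rotation": [0,0,0],"dp": [0.045,0,0],"grip": 0.5},
  {"rotation": [0,0,0],"dp": [0,0,0],"grip": 0.5},
  {"rotation": [0,0,0],"dp": [0,0,0],"grip": 0.5},
  {"rotation": [0,0,0],"dp": [0,0,0],"grip": 0.5},
])

```text
time: 28.95
ee_pos: [0.3892, -0.2411, 0.2286]
ee_rot: [-0.617, 0.787, 0.0, 0.0]
force: [0.1, -0.2, -0.3]
width: 0.0429
gripper_force: 0.0
```

```bash
python3 lid.py; python3 - <<'E'
from h import *
np.set_printoptions(precision=3,suppress=True)
for n in('top','scene'):
  im=robot.get_image(n)
  for l in('knife','knife_tip','mug','jar','tin','lid'):
    for r in robot.outline_of(im,l)[:2]:
      p=np.argwhere(r['mask'])[:,::-1];W=np.array([onz(im,q,.01) for q in p[::2]])[:,:2];d=np.linalg.svd(W-W.mean(0))[2][0];t=(W-W.mean(0))@d
      print(n,l,round(r['p'],2),r['location'],W.mean(0),'ang',np.arctan2(d[1],d[0]),'len',np.ptp(t),len(p))
E
```

```text
[ 0.3892 -0.2411  0.2286] [-0.6168  0.7871  0.0005  0.0001] [ 0.0511 -0.1698 -0.3333] [0.033  0.0156 0.0183]
top mug 0.72 [251.8, 191.7] [ 0.553 -0.062] ang 1.659303705302302 len 0.07761048438126741 314
top jar 0.64 [211.6, 189.0] [0.577 0.069] ang -3.0266197897555718 len 0.09024086910443854 285
top tin 0.94 [122.2, 251.8] [0.401 0.401] ang -2.505077551253135 len 0.08311406000225685 336
top lid 0.56 [149.7, 167.9] [0.703 0.298] ang 1.7429791548961602 len 0.175648393084964 770
scene knife 0.69 [234.1, 214.9] [ 0.409 -0.154] ang -1.8600480329349818 len 0.10119699537892977 98
scene knife_tip 0.6 [235.3, 221.9] [ 0.409 -0.156] ang -1.839975660714756 len 0.09563190422193521 82
scene tin 0.77 [175.3, 130.3] [0.395 0.42 ] ang -1.7930483023605381 len 0.14693244944930045 239
scene tin 0.55 [280.3, 251.0] [ 0.502 -0.354] ang -1.8348070171225828 len 0.17649890160883294 750
```

```bash
sed -i "s/get_image('scene')/get_image('top')/" lid.py; python3 lid.py; python3 - <<'E'
from h import *
np.set_printoptions(precision=3,suppress=True)
st=robot.state();im=robot.get_image('wrist');T=wcam(st,im)
im2=robot.get_image('scene')
a=im2['image'].astype(int);m=(a[...,0]>150)&(a[...,1]<70)&(a[...,2]<70);p=np.argwhere(m)[:,::-1]
W=np.array([onz(im2,q,.012) for q in p]);s=np.hypot(*(W[:,:2]-[.41,-.15]).T)<.1;W=W[s];d=np.linalg.svd(W[:,:2]-W[:,:2].mean(0))[2][0];t=(W[:,:2]-W[:,:2].mean(0))@d;print('red handle',s.sum(),W.mean(0),d,np.ptp(t))
E
```

```text
[ 0.3895 -0.242   0.2285] [-0.6166  0.7873 -0.      0.    ] [ 0.3822 -0.0576  0.1082] [-0.0368  0.0002 -0.022 ]
lid 0.92 [146.7, 168.6] 689
[(np.float64(0.07931927487976323), 84, 0, 0), (np.float64(0.15994763652921257), 80, 0, 0), (np.float64(0.17002191297418823), 84, 0, -0.01), (np.float64(0.2116508722502063), 88, 0, 0)]
red handle 38 [ 0.406 -0.172  0.012] [-0.352 -0.936] 0.09784065142669433
```

Lid is at about 80°, the knife lies flat on its free spot, and the mug, jar and tin haven't moved.

```bash
python3 -c "
from plant import robot
print(robot.sign_off())"
```

```text
the job is handed in; nothing more can be done
None
```

The job is handed in: the knife levered the tea box cover open to about 80° by camera fit and now lies flat and clear on the worktop, with the mug, jar and tin not touched, in about 29 s.

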